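Reload the shoe freshener

ROBOT

A 6-joint arm with a two-finger parallel gripper is mounted at the origin on the work surface. World frame = base frame: x ahead of the robot, y to its left, z up, the work surface at z = 0. Lengths are in m, angles in rad, forces in N, time in s.
With the tool pointing down it reaches from about 0.25 to 0.775 m from the base axis. Payload 8.9 kg.
Tool frame: the origin (TCP) lies midway between the tips of the shut fingers; the grasp point (between the pads) lies 19 mm behind it; z points along the fingers, y is the line along which they close (so a half turn about z gives the same grasp; the last joint's range is limited). The gripper opens to 85 mm and grips with 20 to 120 N. Pads are 22 mm wide; open, the fingers measure 114 mm over their backs; the gripper's body (76 mm by 85 mm) begins 54 mm behind the grasp point. The pads swing forward as they close: fully open they stand 13 mm farther back than shut.
Start: joints at [1.182, 0.291, -0.153, 1.127, 0, 1.431], TCP at [0.13, 0.509, 0.231] pointing down, gripper open.
Joint ranges: [-2.52, 2.52], [-0.91, 1.74], [-1.3, 1.37], [-1.96, 2.02], [-1.52, 1.47], [-3.14, 3.14]. Speed limits (rad/s): [2.22, 2.22, 2.79, 3.14, 3.14, 3.14].

INTERFACE

Orientations are given as a unit quaternion [x, y, z, w].
In Python, from workcell import manip gives the robot as it stands. The module is installed in compiled form; this text tells all that it offers.
- The arm moves only by the tool arm_command, never from a script. Its argument "motion" is a list of rows, each a list of 7 numbers: the turn, a rotation vector about the tool's x, y, z in rad, then the shift along the tool's x, y, z in m, then the closure, from -1 (fully open) to 1 (shut). A call has 1 to 5 rows; each row shifts and turns the commanded pose from where the row before left it, along the tool's axes as they then stand; what a row does not reach is not made up. A row lasts 1/12 s, in which the tool goes at most 41.7 mm and 7.16 degrees, less where a joint would pass 70% of its speed; a pose out of reach is approached as far as the arm can. A call is refused whole if a number of a shift passes 0.0417 or a number of a turn 0.125, either way. A call with a gripper value outside its range is refused whole. The fingers move at their own pace and stop on an object; "grip_force" is the grip in N (left out, the last holds). Time passes only in rows, so rows that do not move let the fingers close. It gives the time, the measured TCP pose, the force, the opening and the grip force at its end, in the units of the state.
- manip.state(): the state, without advancing time (a new reading comes with each control period).
- manip.get_image(name): name is "scene" or "top" or "wrist"; returns the picture (384x512x3 uint8, red, green, blue); there is no depth.
- manip.camera_params(name): a dict with "K" (3x3 intrinsics, pixels), "dist" ([k1, k2, p1, p2, k3] as OpenCV has them; the pictures are not rectified), "position" and "rotation" of the camera in the world; the wrist camera has in their place "mount" (4x4, takes a point from camera to tool coordinates, whose origin is the TCP and whose axes are the flange's). Camera axes: x right, y down, z forward; pixel columns grow to the right and rows downward; lengths in m; the calibration is good to about 2 mm. A picture is of the moment at which its call begins: read the wrist's pose just before it. camera_params takes no time and is no camera call.
- manip.finish_job(): hands the job in; it is judged then, once.
The state is a dict: "time": time; "joints": joint angles; "dq": joint speeds; "effort": joint torques, N m; "ee_pos": TCP position; "eef_rot": TCP orientation; "wrist_force": force on the tool from outside, world axes, zero at the start; "torque": the same for the moment, N m; "width": opening from 0.0 (shut) to 1.0 (fully open); "grip_force": force on a finger pad.
Only numpy, scipy, OpenCV 4.12 (cv2) and the standard library are available. Lean on these libraries where they do the work, as an engineer would, in place of code of your own. Each camera call takes 0.05 s, during which the arm holds its last target. There are 200 camera calls.

TASK

Reload the shoe freshener: lift the two black spent spools off their spindles into the grey waste bin, mount the two orange fresh spools, one on each spindle, until they sit flat and fully home on the dock, and put every cedar puck on the shelf (two to four of them) into the blue tray in a single layer, none on top of another. When all of that is in place, press the blue button fully down and let it up, then press the green button fully down and let it up, never the two together. Leave the glasses, glass jar, round white deodoriser, hook and clothes pegs where they are.

Things in the scene. Friction and masses are not known exactly. Their poses are not given: they have to be found in the camera images.
- spindle0_foot (a point): foot of the first bare steel spindle of the freshener dock: on the spindle's axis, at the dock's top face (22 mm above the shelf). The dock is a fixed white box 100 (its x) x 260 (its y) x 22 mm high, its frame parallel to this one; this point is at dock x 0, y +100 mm from the dock's centre. The spindle is 12 mm thick and stands 44 mm above this point, the last 6 mm tapered to 6 mm thick. z is up
- spindle1_foot (a point): the same for the second spindle, at dock x 0, y +25 mm (75 mm from the first)
- fresh0_center (a point): centre (half-way up) of a fresh scent spool: orange flanges with a cream filling, 54 mm across, 30 mm high, 80 g or so, with a 17 mm bore right through along its z. Loose, stands upright on the shelf at the start; either end may be down and it fits either spindle
- fresh1_center (a point): the same for the other fresh spool
- spent0_center (a point): centre (half-way up) of a spent spool: all black with a thin core, otherwise the same shape, size and bore as a fresh one. At the start it sits down on the first spindle
- spent1_center (a point): the same for the other spent spool, on the second spindle
- tray_in (a point): centre of the inner floor (4 mm above the shelf) of the fixed shallow blue tray; inside 142 x 142 mm, walls 4 mm thick, rim 10 mm above this floor
- bin_in (a point): centre of the inner floor (4 mm above the shelf) of the fixed grey waste bin; inside 132 x 132 mm, walls 4 mm thick, rim 54 mm above this floor
- blue_button_top (a point): centre of the top of the blue button on the dock, 28 mm across, in a grey collar; at dock x 0, y -45 mm, 44 mm above the shelf when up. Pressed straight down 6 mm, about 5 N at the bottom; springs back
- green_button_top (a point): the same for the green button, at dock x 0, y -100 mm
- blue_button (a joint): how far the blue button is down: 0 up, 0.006 m fully down
- green_button (a joint): how far the green button is down: 0 up, 0.006 m fully down
- puck0_center (a point): centre of a loose brown cedar puck, a plain disc 36 mm across and 24 mm high (about 25 g), z along its axis; upright on the shelf at the start. None if this puck is absent in this run
- puck1_center (a point): centre of a loose brown cedar puck, a plain disc 36 mm across and 24 mm high (about 25 g), z along its axis; upright on the shelf at the start. None if this puck is absent in this run
- puck2_center (a point): centre of a loose brown cedar puck, a plain disc 36 mm across and 24 mm high (about 25 g), z along its axis; upright on the shelf at the start. None if this puck is absent in this run
- puck3_center (a point): centre of a loose brown cedar puck, a plain disc 36 mm across and 24 mm high (about 25 g), z along its axis; upright on the shelf at the start. None if this puck is absent in this run
- glasses: bystander: folded black glasses frame, 140 mm wide along its y, 44 mm high; origin at the underside's centre. Leave it alone
- votive: bystander: empty glass votive jar, 60 mm across, 60 mm high; origin at the underside's centre. Leave it alone
- deodoriser: bystander: round white shoe deodoriser, 84 mm across, 36 mm high; origin at the underside's centre. Leave it alone
- rail_hook: bystander: flat-lying steel hanger rail hook, about 120 mm long along its y, 8 mm high; origin at the underside's centre. Leave it alone
- peg0: bystander: wooden clothes peg, 72 mm long along its x, 11 mm wide, 15 mm high; origin at the underside's centre. Leave it alone
- peg1: bystander: wooden clothes peg, 72 mm long along its x, 11 mm wide, 15 mm high; origin at the underside's centre. Leave it alone
Things that resemble listed ones, but are neither listed nor needed, are in the scene too. Leave any purple look-alike of the part that bears fresh1_center alone.

How it is judged:
On the way, in this order (a step that is already met when the one before it is completed fails the run):
1. spent spools in the bin, a fresh spool seated on each spindle, every puck in the tray (((horizontal distance between fresh0_center and spindle0_foot below 0.005 m and z of fresh0_center in the frame of spindle0_foot between 0.011 and 0.018 m and angle between the z axis of fresh0_center and the z axis of spindle0_foot, either way round below 0.1 rad and horizontal distance between fresh1_center and spindle1_foot below 0.005 m and z of fresh1_center in the frame of spindle1_foot between 0.011 and 0.018 m and angle between the z axis of fresh1_center and the z axis of spindle1_foot, either way round below 0.1 rad) or (horizontal distance between fresh0_center and spindle1_foot below 0.005 m and z of fresh0_center in the frame of spindle1_foot between 0.011 and 0.018 m and angle between the z axis of fresh0_center and the z axis of spindle1_foot, either way round below 0.1 rad and horizontal distance between fresh1_center and spindle0_foot below 0.005 m and z of fresh1_center in the frame of spindle0_foot between 0.011 and 0.018 m and angle between the z axis of fresh1_center and the z axis of spindle0_foot, either way round below 0.1 rad)) and x of spent0_center in the frame of bin_in between -0.06 and 0.06 m and y of spent0_center in the frame of bin_in between -0.06 and 0.06 m and z of spent0_center in the frame of bin_in between 0 and 0.052 m and x of spent1_center in the frame of bin_in between -0.06 and 0.06 m and y of spent1_center in the frame of bin_in between -0.06 and 0.06 m and z of spent1_center in the frame of bin_in between 0 and 0.052 m and x of puck0_center in the frame of tray_in between -0.062 and 0.062 m and y of puck0_center in the frame of tray_in between -0.062 and 0.062 m and z of puck0_center in the frame of tray_in between 0.006 and 0.024 m and x of puck1_center in the frame of tray_in between -0.062 and 0.062 m and y of puck1_center in the frame of tray_in between -0.062 and 0.062 m and z of puck1_center in the frame of tray_in between 0.006 and 0.024 m and x of puck2_center in the frame of tray_in between -0.062 and 0.062 m and y of puck2_center in the frame of tray_in between -0.062 and 0.062 m and z of puck2_center in the frame of tray_in between 0.006 and 0.024 m and x of puck3_center in the frame of tray_in between -0.062 and 0.062 m and y of puck3_center in the frame of tray_in between -0.062 and 0.062 m and z of puck3_center in the frame of tray_in between 0.006 and 0.024 m), for 0.2 s.
2. blue button pressed down (value of joint blue_button above 0.0045 m and value of joint green_button below 0.002 m), for 0.02 s.
3. blue button let up, then green button pressed down (value of joint green_button above 0.0045 m and value of joint blue_button below 0.002 m), for 0.02 s.
At the end, for the whole second after the job is handed in: A fresh spool upright on each spindle (centred within 5 mm, within 3 mm of fully down, tilted under 0.1 rad); both spent spools inside the bin; every puck that is present inside the tray on its floor, none stacked; both buttons up; spools at rest (all of step 1 and linear speed of each of fresh0, fresh1, spent0, spent1 below 0.02 m/s and value of joint each of blue_button, green_button below 0.0015 m); the robot touches nothing.
It fails at once if both buttons down together (value of joint each of blue_button, green_button above 0.003 m).
It fails at once if a button pressed before the spools are changed (value of joint any of blue_button, green_button above 0.0045 m and not (((horizontal distance between fresh0_center and spindle0_foot below 0.005 m and z of fresh0_center in the frame of spindle0_foot between 0.011 and 0.018 m and angle between the z axis of fresh0_center and the z axis of spindle0_foot, either way round below 0.1 rad and horizontal distance between fresh1_center and spindle1_foot below 0.005 m and z of fresh1_center in the frame of spindle1_foot between 0.011 and 0.018 m and angle between the z axis of fresh1_center and the z axis of spindle1_foot, either way round below 0.1 rad) or (horizontal distance between fresh0_center and spindle1_foot below 0.005 m and z of fresh0_center in the frame of spindle1_foot between 0.011 and 0.018 m and angle between the z axis of fresh0_center and the z axis of spindle1_foot, either way round below 0.1 rad and horizontal distance between fresh1_center and spindle0_foot below 0.005 m and z of fresh1_center in the frame of spindle0_foot between 0.011 and 0.018 m and angle between the z axis of fresh1_center and the z axis of spindle0_foot, either way round below 0.1 rad)) and (x of spent0_center in the frame of bin_in between -0.06 and 0.06 m and y of spent0_center in the frame of bin_in between -0.06 and 0.06 m and z of spent0_center in the frame of bin_in between 0 and 0.052 m) and (x of spent1_center in the frame of bin_in between -0.06 and 0.06 m and y of spent1_center in the frame of bin_in between -0.06 and 0.06 m and z of spent1_center in the frame of bin_in between 0 and 0.052 m))).
It fails at once if a bystander (glasses, jar, deodoriser, hook, peg) moved more than 40 mm (distance of any of glasses, votive, deodoriser, rail_hook, peg0, peg1 from where it was at the start of the episode above 0.04 m).
Of puck0, puck1, puck2, puck3 only 2 to 4 are there at a start; the rules pass over those that are not, and their reading is None.
At some moment in a run one of puck0, puck1, puck2, puck3 may be knocked a few centimetres aside while the robot is not near it.
Once in a run the grip may slacken for a moment while it holds something.
It also fails if it takes over 210 s, if anything falls off the work surface, if the arm or the gripper's body presses on something with over 40 N, if the wrist force passes 120 N, or if a joint passes its speed limit or range.

## Working session

There is one attempt and no reset: what is moved stays moved. The work goes in short steps, Python scripts to look and compute and a tool call to move; the robot and the scene stay as the last step left them, time stands still between calls to the robot, and variables do not carry over. Pictures are saved under pics/ and viewed, at most 14 in all, crops included, and the job is handed in when it is done.

Besides the shell and the picture viewer there is one more tool, called in YAML: its name, and indented under it one key for each argument. arm_command: Moves the arm, as the interface text tells. Its arguments: {"type":"object","properties":{"motion":{"type":"array"},"grip_force":{"type":"number"}},"required":["motion"]}

```bash
mkdir -p pics; cat > h.py <<'E'
import numpy as np, cv2
from workcell import manip
from scipy.spatial.transform import Rotation as R
def snap(n,f):
    im=manip.get_image(n); cv2.imwrite('pics/'+f+'.png',im[:,:,::-1]); return im
def cam(n,s=None):
    p=manip.camera_params(n)
    if n!='wrist': 
        r=np.array(p['rotation'],float)
        if r.size==4: r=R.from_quat(r).as_matrix()
        return p,np.array(p['position']),r
    M=np.array(p['mount']); s=s or manip.state()
    Rt=R.from_quat(s['eef_rot']).as_matrix()
    return p,np.array(s['ee_pos'])+Rt@M[:3,3],Rt@M[:3,:3]
def ray(n,uv,z,s=None):
    p,c,r=cam(n,s)
    q=cv2.undistortPoints(np.array(uv,float).reshape(-1,1,2),np.array(p['K']),np.array(p['dist'],float))[:,0]
    d=np.c_[q,np.ones(len(q))]@r.T
    z=np.broadcast_to(z,(len(q),))
    return c+d*((z-c[2])/d[:,2])[:,None]
def proj(n,X,s=None):
    p,c,r=cam(n,s)
    return cv2.projectPoints((np.array(X,float).reshape(-1,3)-c)@r,np.zeros(3),np.zeros(3),np.array(p['K']),np.array(p['dist'],float))[0][:,0]
E
python3 - <<'E'
from h import *
np.set_printoptions(precision=4,suppress=True)
s=manip.state();print(s)
for n in('top','scene','wrist'):
    p=manip.camera_params(n);print(n,p)
a=snap('top','top0');b=snap('scene','scene0')
cv2.imwrite('pics/t0.png',cv2.resize(a[:,:,::-1],(800,600),interpolation=cv2.INTER_CUBIC))
cv2.imwrite('pics/s0.png',cv2.resize(b[:,:,::-1],(800,600),interpolation=cv2.INTER_CUBIC))
E
```

```text
{'time': 0.0, 'joints': array([ 1.1817,  0.2913, -0.1541,  1.1267, -0.    ,  1.4315]), 'dq': array([-0.0001,  0.    ,  0.0009,  0.0012, -0.0009, -0.0012]), 'effort': array([ -0.    , -53.7139,  33.1377,   0.0159,  -0.0001,   0.    ]), 'ee_pos': array([0.1296, 0.5083, 0.2307]), 'eef_rot': array([ 0.1246,  0.9922, -0.0006, -0.0002]), 'wrist_force': array([0.3693, 0.2585, 0.3063]), 'torque': array([ 0.0627, -0.0227, -0.0135]), 'grip_force': 0.0, 'width': 0.9987971616453264}
top {'K': array([[346.5938,   0.    , 258.3069],
       [  0.    , 346.5938, 189.0176],
       [  0.    ,   0.    ,   1.    ]]), 'dist': array([0.0327, 0.    , 0.    , 0.    , 0.    ]), 'position': array([ 0.4575, -0.0054,  0.9549]), 'rotation': array([-0.699 ,  0.7147, -0.0111,  0.0229])}
scene {'K': array([[377.6508,   0.    , 255.7497],
       [  0.    , 377.6508, 196.8997],
       [  0.    ,   0.    ,   1.    ]]), 'dist': array([0.0102, 0.    , 0.    , 0.    , 0.    ]), 'position': array([ 1.1463, -0.2686,  0.8506]), 'rotation': array([ 0.7799,  0.5167, -0.1938, -0.2954])}
wrist {'K': array([[307.4286,   0.    , 257.5966],
       [  0.    , 307.4286, 193.4101],
       [  0.    ,   0.    ,   1.    ]]), 'dist': array([-0.066,  0.   ,  0.   ,  0.   ,  0.   ]), 'mount': array([[-0.0011, -0.9513, -0.3082,  0.0799],
       [ 1.    , -0.0009, -0.0007, -0.0005],
       [ 0.0004, -0.3082,  0.9513, -0.1428],
       [ 0.    ,  0.    ,  0.    ,  1.    ]])}
```

View pics/t0.png

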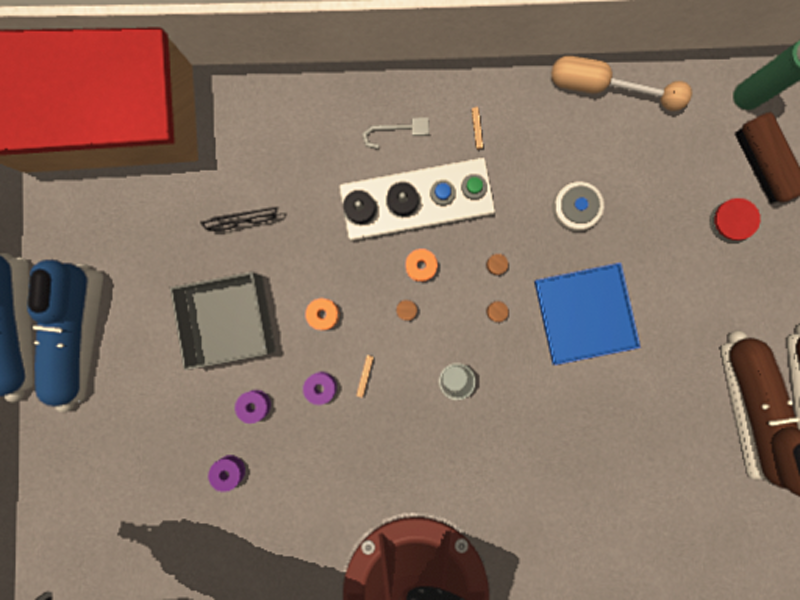

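View pics/s0.png

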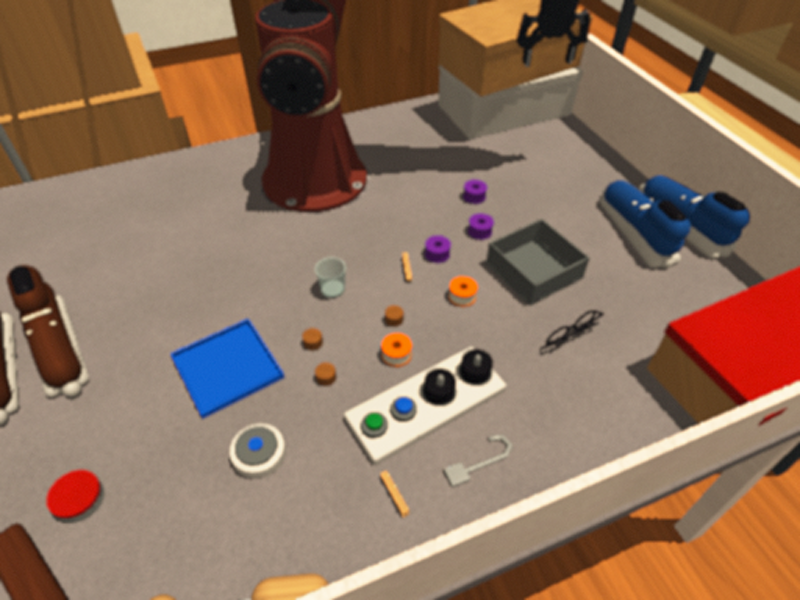

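The top view, at 800 px scale, shows:
- Spent spools at (359,207) and (402,199), with the blue button at (443,191) and the green at (474,185).
- Orange spools at (421,265) and (321,314).
- Three pucks at (497,264), (406,311) and (497,311).
- The bin around (222,320) and the tray at (587,313).

The purple look-alikes sit at lower left. Next I turn these into positions.

```bash
cat > m.py <<'E'
from h import *
np.set_printoptions(precision=4,suppress=True)
im=cv2.imread('pics/top0.png');hsv=cv2.cvtColor(im,cv2.COLOR_BGR2HSV)
def blobs(lo,hi,amin):
    m=cv2.inRange(hsv,lo,hi);n,l,st,c=cv2.connectedComponentsWithStats(m)
    return [(c[i],st[i,4]) for i in range(1,n) if st[i,4]>amin]
for nm,lo,hi,z,a in(('orange',(8,200,150),(18,255,255),.030,80),('brown',(5,100,60),(15,199,210),.024,40),('blue',(100,150,60),(125,255,255),.014,40),('green',(50,100,60),(80,255,255),.044,40)):
    for c,ar in blobs(lo,hi,a): print(nm,c*1.5625,ar,ray('top',c,z)[0])
E
python3 m.py; python3 - <<'E'
from h import *
np.set_printoptions(precision=4,suppress=True)
k=1/1.5625
def t(n,l,z): print(n,ray('top',np.array(l)*k,z))
t('spindle tips',[(358,205),(402,197)],.066)
t('dock top corners',[(341,184),(485,158),(494,213),(349,239)],.022)
t('buttons',[(443,191),(474,184.5)],.044)
t('tray rim',[(535,280),(620,265),(639,347),(554,363)],.014)
t('bin rim',[(173,288),(256,272),(274,352),(187,369)],.058)
def u(n,l,z): print(n,ray('scene',np.array(l)*k,z))
u('S tips',[(477,354),(439,374)],.066)
u('S buttons',[(404,405),(374,421)],.044)
u('S orange',[(396,343),(463,285)],.03)
u('S pucks',[(312,334),(325,368),(394,311)],.024)
u('S glasses',[(575,332)],.03)
E
```

```text
brown [131.1535 134.6726] 2331 [0.7933 0.4783 0.024 ]
brown [580.7031  76.8146] 440 [ 0.8739 -0.3048  0.024 ]
brown [674.7962  97.0109] 207 [ 0.8325 -0.4628  0.024 ]
brown [775.0688 154.9372] 1045 [ 0.7262 -0.6244  0.024 ]
brown [496.7722 263.5382] 152 [ 0.5536 -0.1516  0.024 ]
brown [406.0849 309.441 ] 142 [0.4781 0.006  0.024 ]
brown [497.0638 310.9794] 149 [ 0.472  -0.1497  0.024 ]
brown [768.7443 405.2893] 1916 [ 0.3061 -0.5923  0.024 ]
brown [394.1886 556.027 ] 1920 [0.0669 0.0349 0.024 ]
brown [471.5674 567.2675] 254 [ 0.0472 -0.0935  0.024 ]
blue [442.2808 190.6716] 67 [ 0.6849 -0.0618  0.014 ]
blue [580.9956 203.4157] 43 [ 0.6557 -0.3016  0.014 ]
blue [586.256  313.5894] 3032 [ 0.4644 -0.3036  0.014 ]
green [474.0506 184.7112] 79 [ 0.6863 -0.114   0.044 ]
spindle tips [[0.652  0.0814 0.066 ]
 [0.6635 0.0082 0.066 ]]
dock top corners [[ 0.6992  0.1146  0.022 ]
 [ 0.7381 -0.1368  0.022 ]
 [ 0.6416 -0.1497  0.022 ]
 [ 0.6025  0.1024  0.022 ]]
buttons [[ 0.677  -0.0612  0.044 ]
 [ 0.6867 -0.1139  0.044 ]]
tray rim [[ 0.5244 -0.2182  0.014 ]
 [ 0.5469 -0.3641  0.014 ]
 [ 0.4055 -0.3902  0.014 ]
 [ 0.3809 -0.2456  0.014 ]]
bin rim [[0.5217 0.3921 0.058 ]
 [0.5453 0.2542 0.058 ]
 [0.4119 0.2255 0.058 ]
 [0.3873 0.3691 0.058 ]]
S tips [[0.6551 0.082  0.066 ]
 [0.6669 0.0066 0.066 ]]
S buttons [[ 0.6857 -0.0628  0.044 ]
 [ 0.6942 -0.1173  0.044 ]]
S orange [[ 0.5557 -0.022   0.03  ]
 [ 0.4757  0.151   0.03  ]]
S pucks [[ 0.4738 -0.1512  0.024 ]
 [ 0.554  -0.1531  0.024 ]
 [ 0.4805  0.0055  0.024 ]]
S glasses [[0.6571 0.2827 0.03  ]]
```

arm_command:
  motion:
    - [0,0,0.117,0,0,0,-1]
    - [0,0,0.117,0,0,0,-1]
    - [0,0,0.117,0,0,0,-1]
    - [0,0,0.117,0,0,0,-1]
    - [0,0,0.117,0,0,0,-1]

```text
time: 0.52
ee_pos: [0.1297, 0.5084, 0.2309]
eef_rot: [0.408, 0.913, -0.0, 0.0]
wrist_force: [0.3, -0.2, 0.9]
width: 1.002
grip_force: 0.0
```

arm_command:
  motion:
    - [0,0,0.117,0,0,0,-1]
    - [0,0,0.117,0,0,0,-1]
    - [0,0,0.117,0,0,0,-1]
    - [0,0,0.117,0,0,0,-1]
    - [0,0,0.117,0,0,0,-1]

```text
time: 0.93
ee_pos: [0.1297, 0.5085, 0.231]
eef_rot: [0.654, 0.757, -0.0, 0.0]
wrist_force: [0.6, 0.3, 0.0]
width: 0.998
grip_force: 0.0
```

arm_command:
  motion:
    - [0,0,0,-0.028,0.025,0,-1]
    - [0,0,0,-0.028,0.025,0,-1]
    - [0,0,0,-0.028,0.025,0,-1]
    - [0,0,0,-0.028,0.025,0,-1]
    - [0,0,0,-0.028,0.025,0,-1]

```text
time: 1.35
ee_pos: [0.2752, 0.3877, 0.2311]
eef_rot: [0.652, 0.759, -0.0, -0.0]
wrist_force: [0.6, 1.2, 0.4]
width: 1.002
grip_force: 0.0
```

arm_command:
  motion:
    - [0,0,0,-0.028,0.025,0,-1]
    - [0,0,0,-0.028,0.025,0,-1]
    - [0,0,0,-0.028,0.025,0,-1]
    - [0,0,0,-0.028,0.025,0,-1]
    - [0,0,0,-0.028,0.025,0,-1]

```text
time: 1.77
ee_pos: [0.4201, 0.2679, 0.2312]
eef_rot: [0.652, 0.758, -0.0, -0.0]
wrist_force: [0.4, 0.9, 0.6]
width: 0.997
grip_force: 0.0
```

arm_command:
  motion:
    - [0,0,0,-0.028,0.025,0,-1]
    - [0,0,0,-0.028,0.025,0,-1]
    - [0,0,0,-0.028,0.025,0,-1]
    - [0,0,0,0,0,0,-1]

```text
time: 2.1
ee_pos: [0.5102, 0.1937, 0.2306]
eef_rot: [0.653, 0.757, 0.0, 0.001]
wrist_force: [-1.6, -0.9, -0.2]
width: 1.002
grip_force: 0.0
```

arm_command:
  motion:
    - [0,0,0,-0.0264,0.0253,0.011,-1]
    - [0,0,0,-0.0264,0.0253,0.011,-1]
    - [0,0,0,-0.0264,0.0253,0.011,-1]
    - [0,0,0,-0.0264,0.0253,0.011,-1]
    - [0,0,0,-0.0264,0.0253,0.011,-1]

```text
time: 2.52
ee_pos: [0.6517, 0.085, 0.1753]
eef_rot: [0.652, 0.758, -0.0, -0.0]
wrist_force: [1.3, 0.6, 0.4]
width: 1.0
grip_force: 0.0
```

arm_command:
  motion:
    - [0,0,0,0,0,0,-1]
    - [0,0,0,0,0,0,-1]

```text
time: 2.68
ee_pos: [0.6509, 0.0847, 0.1742]
eef_rot: [0.653, 0.758, -0.001, -0.001]
wrist_force: [-0.6, 0.5, 0.6]
width: 1.003
grip_force: 0.0
```

```bash
python3 - <<'E'
from h import *
np.set_printoptions(precision=4,suppress=True)
s=manip.state();a=snap('wrist','w1')
print(s['ee_pos'],s['eef_rot'],s['joints'])
cv2.imwrite('pics/w1b.png',cv2.resize(a[:,:,::-1],(800,600),interpolation=cv2.INTER_CUBIC))
print(proj('wrist',[[.6547,.0814,.066],[.6662,.0073,.066],[.6769,-.0619,.044],[.6853,-.1162,.044]],s)*1.5625)
E
```

```text
[0.6509 0.0847 0.1742] [ 0.6527  0.7576 -0.001  -0.0011] [ 0.0182  0.5782  0.1456  1.1412 -0.      1.4404]
[[411.1419 304.5919]
 [411.2172 423.1237]
 [410.7418 493.0504]
 [410.7197 553.2832]]
```

View pics/w1b.png

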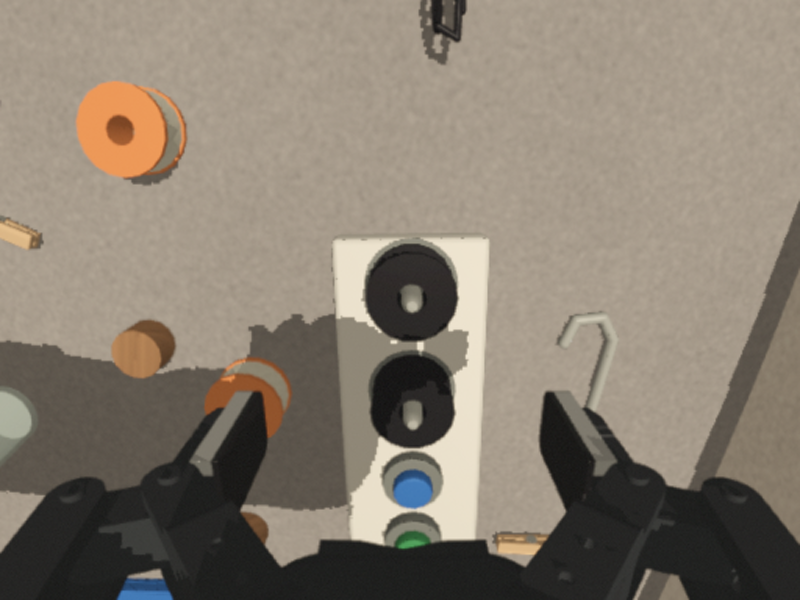

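The black spools are at (411,291) and (412,398), with spindle tips near (412,303) and (413,421). The prediction matches within 2 px, so I grasp the first spool.

arm_command:
  motion:
    - [0,0,0,-0.0038,0.0033,0.029,-1]
    - [0,0,0,0,0,0.029,-1]
    - [0,0,0,0,0,0.029,-1]
    - [0,0,0,0,0,0.029,-1]
    - [0,0,0,0,0,0.029,-1]

```text
time: 3.15
ee_pos: [0.654, 0.0843, 0.0311]
eef_rot: [0.651, 0.759, 0.0, 0.0]
wrist_force: [0.0, -0.4, 0.3]
width: 1.0
grip_force: 0.0
```

arm_command:
  grip_force: 50
  motion:
    - [0,0,0,0,0,0,1]
    - [0,0,0,0,0,0,1]
    - [0,0,0,0,0,0,1]
    - [0,0,0,0,0,0,1]
    - [0,0,0,0,0,0,1]

```text
time: 3.57
ee_pos: [0.6561, 0.0833, 0.0338]
eef_rot: [0.652, 0.759, 0.001, 0.001]
wrist_force: [-1.4, 1.5, 8.1]
width: 0.601
grip_force: 52.9
```

arm_command:
  motion:
    - [0,0,0,0,0,0,1]
    - [0,0,0,0,0,-0.005,1]
    - [0,0,0,0,0,-0.015,1]
    - [0,0,0,0,0,-0.02,1]
    - [0,0,0,0,0,-0.02,1]

```text
time: 3.98
ee_pos: [0.6543, 0.083, 0.0925]
eef_rot: [0.652, 0.758, -0.0, -0.0]
wrist_force: [0.3, -1.0, -0.9]
width: 0.606
grip_force: 52.4
```

arm_command:
  motion:
    - [0,0,0,0.0313,-0.0168,-0.01,1]
    - [0,0,0,0.0313,-0.0168,-0.01,1]
    - [0,0,0,0.0313,-0.0168,0,1]
    - [0,0,0,0.0313,-0.0168,0,1]
    - [0,0,0,0.0313,-0.0168,0,1]

```text
time: 4.4
ee_pos: [0.5473, 0.2262, 0.1126]
eef_rot: [0.652, 0.758, 0.001, 0.0]
wrist_force: [1.4, 0.8, -0.8]
width: 0.605
grip_force: 52.5
```

arm_command:
  motion:
    - [0,0,0,0.0313,-0.0168,0,1]
    - [0,0,0,0.0313,-0.0168,0,1]
    - [0,0,0,0.0313,-0.0168,0,1]
    - [0,0,0,0.0313,-0.0168,0,1]
    - [0,0,0,0,0,0,1]

```text
time: 4.82
ee_pos: [0.459, 0.3431, 0.1123]
eef_rot: [0.65, 0.76, 0.0, -0.001]
wrist_force: [-0.1, 0.8, -1.0]
width: 0.599
grip_force: 52.5
```

```bash
python3 - <<'E'
from h import *
s=manip.state();a=snap('wrist','w2')
print(s['ee_pos'],s['width'],s['grip_force'])
cv2.imwrite('pics/w2b.png',cv2.resize(a[:,:,::-1],(800,600),interpolation=cv2.INTER_CUBIC))
print(proj('wrist',[[.4665,.310,.004]],s)*1.5625)
E
```

```text
[0.45900569 0.34305562 0.11228239] 0.5993830794183793 52.46745413169265
[[408.68598824 354.77043983]]
```

View pics/w2b.png

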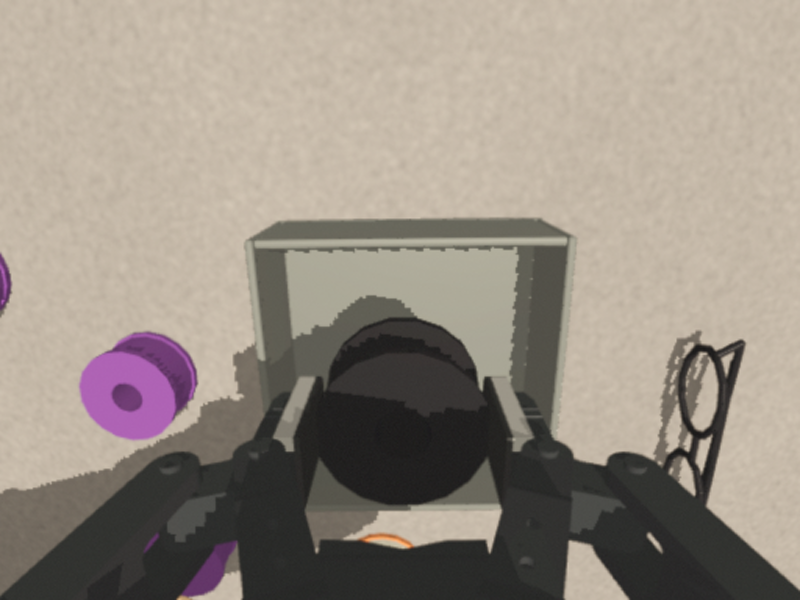

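The held spool is centred between the bin walls at about (405,430). I lower and release it.

arm_command:
  motion:
    - [0,0,0,0,0,0.028,1]
    - [0,0,0,0,0,0.028,1]
    - [0,0,0,0,0,0.026,1]
    - [0,0,0,0,0,0,1]
    - [0,0,0,0,0,0,-0.6]

```text
time: 5.28
ee_pos: [0.4625, 0.3378, 0.0292]
eef_rot: [0.652, 0.758, -0.001, -0.0]
wrist_force: [-0.0, 0.3, 0.4]
width: 0.726
grip_force: 0.0
```

arm_command:
  motion:
    - [0,0,0,0,0,0,-0.6]
    - [0,0,0,0,0,0,-0.6]
    - [0,0,0,0,0,0,-0.6]

```text
time: 5.53
ee_pos: [0.4641, 0.3393, 0.0311]
eef_rot: [0.652, 0.758, 0.001, 0.001]
wrist_force: [0.2, 0.4, -0.9]
width: 0.795
grip_force: 0.0
```

arm_command:
  motion:
    - [0,0,0,0,0,-0.02,-0.6]
    - [0,0,0,0,0,-0.035,-0.6]
    - [0,0,0,0,0,-0.035,-0.6]
    - [0,0,0,0,0,0,-1]

```text
time: 5.87
ee_pos: [0.4665, 0.3409, 0.1268]
eef_rot: [0.652, 0.758, 0.005, 0.002]
wrist_force: [1.9, 1.0, 0.4]
width: 0.916
grip_force: 0.0
```

arm_command:
  motion:
    - [0,0,0,-0.0359,0.0151,0,-1]
    - [0,0,0,-0.0359,0.0151,0,-1]
    - [0,0,0,-0.0359,0.0151,0,-1]
    - [0,0,0,-0.0359,0.0151,0,-1]
    - [0,0,0,-0.0359,0.0151,0,-1]

```text
time: 6.28
ee_pos: [0.5657, 0.1711, 0.1205]
eef_rot: [0.652, 0.759, 0.001, 0.001]
wrist_force: [1.3, 0.5, -0.5]
width: 0.998
grip_force: 0.0
```

arm_command:
  motion:
    - [0,0,0,-0.0359,0.0151,0,-1]
    - [0,0,0,-0.0359,0.0151,0,-1]
    - [0,0,0,-0.0359,0.0151,0,-1]
    - [0,0,0,-0.0359,0.0151,0,-1]
    - [0,0,0,-0.0359,0.0151,0,-1]

```text
time: 6.7
ee_pos: [0.6673, 0.0046, 0.1205]
eef_rot: [0.652, 0.758, 0.001, 0.001]
wrist_force: [0.3, 0.7, 0.0]
width: 1.001
grip_force: 0.0
```

arm_command:
  motion:
    - [0,0,0,0,0,0,-1]
    - [0,0,0,0,0,0,-1]
    - [0,0,0,0,0,0,-1]

```text
time: 6.95
ee_pos: [0.6659, 0.0066, 0.1197]
eef_rot: [0.652, 0.758, 0.0, 0.0]
wrist_force: [0.3, 0.0, 0.3]
width: 1.002
grip_force: 0.0
```

arm_command:
  motion:
    - [0,0,0,0,0,0.03,-1]
    - [0,0,0,0,0,0.03,-1]
    - [0,0,0,0,0,0.026,-1]
    - [0,0,0,0,0,0,-1]
    - [0,0,0,0,0,0,1]

```text
time: 7.37
ee_pos: [0.6646, 0.008, 0.033]
eef_rot: [0.651, 0.759, -0.001, -0.001]
wrist_force: [0.3, -0.4, 0.7]
width: 0.881
grip_force: 0.0
```

arm_command:
  motion:
    - [0,0,0,0,0,0,1]
    - [0,0,0,0,0,0,1]
    - [0,0,0,0,0,0,1]
    - [0,0,0,0,0,0,1]
    - [0,0,0,0,0,0,1]

```text
time: 7.78
ee_pos: [0.6674, 0.0071, 0.0364]
eef_rot: [0.652, 0.759, 0.001, 0.001]
wrist_force: [-2.4, 2.2, 7.1]
width: 0.614
grip_force: 50.9
```

arm_command:
  motion:
    - [0,0,0,0,0,-0.005,1]
    - [0,0,0,0,0,-0.02,1]
    - [0,0,0,0,0,-0.03,1]
    - [0,0,0,0,0,-0.03,1]
    - [0,0,0,0,0,0,1]

```text
time: 8.2
ee_pos: [0.67, 0.0062, 0.1263]
eef_rot: [0.652, 0.758, 0.003, 0.004]
wrist_force: [1.3, 0.6, -1.0]
width: 0.613
grip_force: 54.1
```

arm_command:
  motion:
    - [0,0,0,0.0333,-0.0169,0,1]
    - [0,0,0,0.0333,-0.0169,0,1]
    - [0,0,0,0.0333,-0.0169,0,1]
    - [0,0,0,0.0333,-0.0169,0,1]
    - [0,0,0,0.0333,-0.0169,0,1]

```text
time: 8.62
ee_pos: [0.5568, 0.1596, 0.1195]
eef_rot: [0.652, 0.758, 0.001, 0.001]
wrist_force: [0.5, 0.3, -1.3]
width: 0.614
grip_force: 54.1
```

arm_command:
  motion:
    - [0,0,0,0.0333,-0.0169,0,1]
    - [0,0,0,0.0333,-0.0169,0,1]
    - [0,0,0,0.0333,-0.0169,0,1]
    - [0,0,0,0.0333,-0.0169,0,1]
    - [0,0,0,0,0,0,1]

```text
time: 9.03
ee_pos: [0.467, 0.2846, 0.1195]
eef_rot: [0.65, 0.76, 0.001, -0.001]
wrist_force: [-0.2, -0.0, -0.6]
width: 0.611
grip_force: 54.1
```

```bash
python3 - <<'E'
from h import *
s=manip.state();a=snap('wrist','w3')
print(s['ee_pos'],s['width'],s['grip_force'])
cv2.imwrite('pics/w3b.png',cv2.resize(a[:,:,::-1],(512,384)))
E
```

```text
[0.46695727 0.28456923 0.1194515 ] 0.6112736196767897 54.13485199213028
```

View pics/w3b.png

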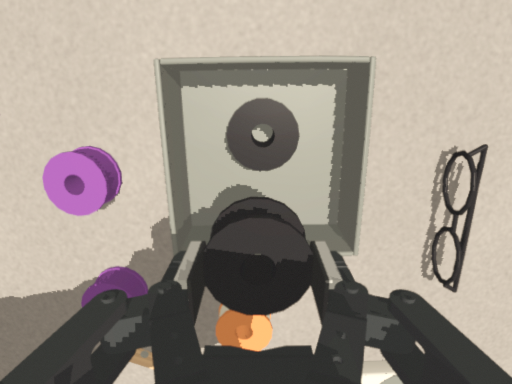

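Spent0 lies flat in the bin at (262,134) with clear space beside it. I release the second one.

arm_command:
  motion:
    - [0,0,0,0,0,0.03,1]
    - [0,0,0,0,0,0.03,1]
    - [0,0,0,0,0,0.03,1]
    - [0,0,0,0,0,0,1]
    - [0,0,0,0,0,0,-0.6]

```text
time: 9.5
ee_pos: [0.4703, 0.2791, 0.0282]
eef_rot: [0.652, 0.758, -0.001, -0.0]
wrist_force: [0.6, -0.4, -0.8]
width: 0.736
grip_force: 0.0
```

arm_command:
  motion:
    - [0,0,0,0,0,0,-0.6]
    - [0,0,0,0,0,0,-0.6]
    - [0,0,0,0,0,0,-0.6]

```text
time: 9.75
ee_pos: [0.4721, 0.2804, 0.0302]
eef_rot: [0.652, 0.758, 0.001, 0.001]
wrist_force: [-0.6, 0.0, 0.9]
width: 0.803
grip_force: 0.0
```

arm_command:
  motion:
    - [0,0,0,0,0,-0.02,-0.6]
    - [0,0,0,0,0,-0.035,-0.6]
    - [0,0,0,0,0,-0.035,-0.6]
    - [0,0,0,-0.03,0,-0.03,-1]
    - [0,0,0,-0.04,0,0,-1]

```text
time: 10.17
ee_pos: [0.4847, 0.2137, 0.1547]
eef_rot: [0.65, 0.76, 0.005, 0.003]
wrist_force: [2.0, 0.3, 0.3]
width: 0.998
grip_force: 0.0
```

arm_command:
  motion:
    - [0,0,0,-0.02,0,0,-1]
    - [0,0,0,-0.02,0,0,-1]
    - [0,0,0,0,0,0,-1]
    - [0,0,0,0,0,0,-1]

```text
time: 10.5
ee_pos: [0.4877, 0.1712, 0.1489]
eef_rot: [0.652, 0.758, 0.001, 0.001]
wrist_force: [-0.6, -0.1, 0.5]
width: 1.001
grip_force: 0.0
```

```bash
python3 - <<'E'
from h import *
np.set_printoptions(precision=4,suppress=True)
s=manip.state();a=snap('wrist','w4')
print(s['ee_pos'],s['eef_rot'],s['width'])
cv2.imwrite('pics/w4b.png',cv2.resize(a[:,:,::-1],(800,600),interpolation=cv2.INTER_CUBIC))
print(ray('top',np.array([[421,265],[321,314]])/1.5625,.030))
print(proj('wrist',[[.4757,.151,.030]],s)*1.5625)
E
```

```text
[0.4877 0.1712 0.1489] [0.6525 0.7578 0.0008 0.0005] 1.0010564736205427
[[ 0.5535 -0.0213  0.03  ]
 [ 0.4734  0.1516  0.03  ]]
[[378.5583 322.2106]]
```

View pics/w4b.png

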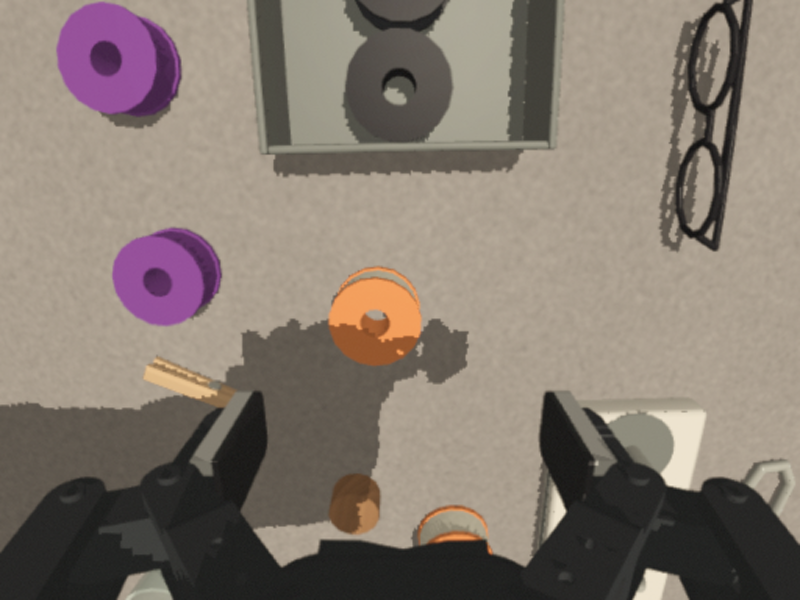

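Both spent spools are flat in the bin. The fresh spool's top face is centred at (375.5,321), with its bore at about (375,323).

```bash
python3 - <<'E'
from h import *
np.set_printoptions(precision=4,suppress=True)
s=manip.state()
X=ray('wrist',np.array([[375.5,321]])/1.5625,.030,s)[0];d=X-s['ee_pos']
Rt=R.from_quat(s['eef_rot']).as_matrix();print(X,Rt.T@d, s['ee_pos'],Rt)
E
```

```text
[0.4736 0.1523 0.03  ] [-0.0174 -0.0168  0.1186] [0.4875 0.1719 0.1486] [[-0.1496  0.9887  0.0013]
 [ 0.9887  0.1496  0.0006]
 [ 0.0004  0.0014 -1.    ]]
```

arm_command:
  motion:
    - [0,0,0,-0.0174,-0.0168,0.03,-1]
    - [0,0,0,0,0,0.03,-1]
    - [0,0,0,0,0,0.03,-1]
    - [0,0,0,0,0,0.03,-1]
    - [0,0,0,0,0,0.017,-1]

```text
time: 10.97
ee_pos: [0.4716, 0.1529, 0.0085]
eef_rot: [0.651, 0.759, -0.001, -0.001]
wrist_force: [-0.3, 0.6, -0.4]
width: 1.001
grip_force: 0.0
```

arm_command:
  motion:
    - [0,0,0,0,0,0,-1]
    - [0,0,0,0,0,0,1]
    - [0,0,0,0,0,0,1]
    - [0,0,0,0,0,0,1]
    - [0,0,0,0,0,0,1]

```text
time: 11.38
ee_pos: [0.4743, 0.1526, 0.0128]
eef_rot: [0.652, 0.759, 0.001, 0.001]
wrist_force: [-1.8, 0.7, 9.8]
width: 0.604
grip_force: 50.7
```

arm_command:
  motion:
    - [0,0,0,0,0,0,1]
    - [0,0,0,0,0,-0.01,1]
    - [0,0,0,0,0,-0.03,1]
    - [0,0,0,0,0,-0.04,1]
    - [0,0,0,0,0,-0.04,1]

```text
time: 11.8
ee_pos: [0.4725, 0.152, 0.1333]
eef_rot: [0.652, 0.758, -0.0, -0.0]
wrist_force: [1.9, 0.5, -0.5]
width: 0.604
grip_force: 52.7
```

arm_command:
  motion:
    - [0,0,0,0,0,0,1]
    - [0,0,0,0,0,0,1]
    - [0,0,0,0,0,0,1]

```text
time: 12.05
ee_pos: [0.4732, 0.1521, 0.1317]
eef_rot: [0.652, 0.758, 0.001, 0.001]
wrist_force: [0.1, -0.3, -1.3]
width: 0.608
grip_force: 52.8
```

```bash
python3 - <<'E'
from h import *
np.set_printoptions(precision=4,suppress=True)
s=manip.state();p=s['ee_pos'];Rt=R.from_quat(s['eef_rot']).as_matrix()
print(p,Rt.T@(np.array([.6547,.0814,p[2]])-p), Rt.T@(np.array([.6662,.0073,p[2]])-p))
E
```

```text
[0.4732 0.1521 0.1317] [-0.0972  0.1688  0.0003] [-0.1722  0.169   0.0003]
```

arm_command:
  motion:
    - [0,0,0,-0.0194,0.0338,0,1]
    - [0,0,0,-0.0194,0.0338,0,1]
    - [0,0,0,-0.0194,0.0338,0,1]
    - [0,0,0,-0.0194,0.0338,0,1]
    - [0,0,0,-0.0196,0.0336,0,1]

```text
time: 12.47
ee_pos: [0.655, 0.0805, 0.1292]
eef_rot: [0.652, 0.758, -0.001, -0.001]
wrist_force: [0.6, 1.5, -0.3]
width: 0.609
grip_force: 52.7
```

arm_command:
  motion:
    - [0,0,0,0,0,0.02,1]
    - [0,0,0,0,0,0.02,1]
    - [0,0,0,0,0,0,1]
    - [0,0,0,0,0,0,1]

```text
time: 12.8
ee_pos: [0.6524, 0.0813, 0.0886]
eef_rot: [0.652, 0.758, -0.002, -0.002]
wrist_force: [0.0, 0.1, -1.4]
width: 0.602
grip_force: 52.8
```

```bash
python3 - <<'E'
from h import *
np.set_printoptions(precision=4,suppress=True)
s=manip.state();a=snap('wrist','w5');p=s['ee_pos'];Rt=R.from_quat(s['eef_rot']).as_matrix()
print(p,Rt.T@(np.array([.6547,.0814,p[2]])-p),s['width'])
cv2.imwrite('pics/w5b.png',cv2.resize(a[180:372,128:384,::-1],(800,600),interpolation=cv2.INTER_CUBIC))
# predicted bore top centre, spool top z = bottom+.03, if spool axis on TCP
z=p[2]-.0128+.030
print((proj('wrist',[[p[0],p[1],z],[.6547,.0814,.066],[.6662,.0073,.066]],s)-[128,180])*3.125)
E
```

```text
[0.6524 0.0813 0.0886] [-0.0002  0.0023 -0.    ] 0.602339359578557
[[411.8698 283.2159]
 [423.6708 169.8288]
 [422.7743 483.6875]]
```

View pics/w5b.png

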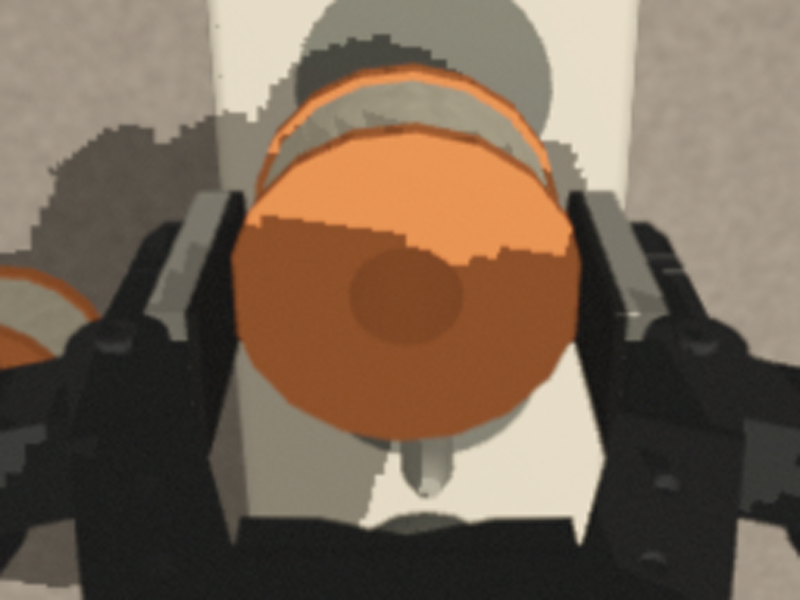

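The crop shows the held spool with its bore at about (406,296) and its face spanning x 232–580. The other spindle's tip is at (429,487), against a predicted (423,484). I work out the correction from these.

```bash
python3 - <<'E'
from h import *
np.set_printoptions(precision=4,suppress=True)
s=manip.state();p=s['ee_pos'];Rt=R.from_quat(s['eef_rot']).as_matrix()
b=ray('wrist',np.array([[406,296]])/3.125+[128,180],p[2]+.0172,s)[0]
t=ray('wrist',np.array([[429,487]])/3.125+[128,180],.066,s)[0]
print(p,'bore',b,'off tool',Rt.T@(b-p),'tip1',t,'top0 w1 est',t+[.1,0,0])
S=np.array([.6547,.0814,b[2]]);print('go',Rt.T@(S-b))
E
```

```text
[0.6535 0.0815 0.0902] bore [0.6529 0.0791 0.1074] off tool [-0.0022 -0.001  -0.0172] tip1 [0.6691 0.0053 0.066 ] top0 w1 est [0.7691 0.0053 0.066 ]
go [ 0.002   0.0021 -0.    ]
```

arm_command:
  motion:
    - [0,0,0,0,0,0,1]
    - [0,0,0,0,0,0,1]
    - [0,0,0,0,0,0,1]
    - [0,0,0,0,0,0,1]

```text
time: 13.18
ee_pos: [0.6549, 0.0815, 0.0917]
eef_rot: [0.652, 0.759, 0.0, 0.0]
wrist_force: [-0.3, 1.0, -0.9]
width: 0.609
grip_force: 52.8
```

arm_command:
  motion:
    - [0,0,0,0.001,0.0005,0.008,1]
    - [0,0,0,0,0,0.01,1]
    - [0,0,0,0,0,0.01,1]
    - [0,0,0,0,0,0.004,1]
    - [0,0,0,0,0,0,1]

```text
time: 13.6
ee_pos: [0.6537, 0.0823, 0.0567]
eef_rot: [0.652, 0.758, -0.001, -0.001]
wrist_force: [-0.4, -0.0, -0.6]
width: 0.606
grip_force: 52.8
```

arm_command:
  motion:
    - [0,0,0,0,0,0.008,1]
    - [0,0,0,0,0,0.008,1]
    - [0,0,0,0,0,0.006,1]
    - [0,0,0,0,0,0,1]
    - [0,0,0,0,0,0,1]

```text
time: 14.02
ee_pos: [0.6546, 0.0824, 0.0363]
eef_rot: [0.652, 0.758, -0.0, -0.0]
wrist_force: [-0.1, -0.6, -0.7]
width: 0.605
grip_force: 52.8
```

arm_command:
  motion:
    - [0,0,0,0,0,0,-1]
    - [0,0,0,0,0,0,-1]
    - [0,0,0,0,0,0,-1]
    - [0,0,0,0,0,0,-1]
    - [0,0,0,0,0,0,-1]

```text
time: 14.43
ee_pos: [0.655, 0.0824, 0.037]
eef_rot: [0.652, 0.758, 0.0, 0.0]
wrist_force: [0.2, 0.9, 0.9]
width: 0.995
grip_force: 0.0
```

arm_command:
  motion:
    - [0,0,0,0,0,-0.03,-1]
    - [0,0,0,0,0,-0.04,-1]
    - [0,0,0,0,0,-0.04,-1]
    - [0,0,0,-0.02,-0.02,0,-1]
    - [0,0,0,-0.02,-0.02,0,-1]

```text
time: 14.85
ee_pos: [0.6237, 0.0371, 0.1499]
eef_rot: [0.651, 0.759, 0.002, 0.003]
wrist_force: [-0.2, -0.7, -1.0]
width: 0.999
grip_force: 0.0
```

arm_command:
  motion:
    - [0,0,0,-0.02,-0.02,0,-1]
    - [0,0,0,0,0,0,-1]
    - [0,0,0,0,0,0,-1]
    - [0,0,0,0,0,0,-1]
    - [0,0,0,0,0,0,-1]

```text
time: 15.27
ee_pos: [0.6051, 0.0146, 0.1468]
eef_rot: [0.652, 0.759, 0.0, 0.0]
wrist_force: [0.4, -0.1, 0.7]
width: 1.001
grip_force: 0.0
```

```bash
python3 - <<'E'
from h import *
np.set_printoptions(precision=4,suppress=True)
s=manip.state();a=snap('wrist','w6')
print(s['ee_pos'],s['eef_rot'],s['width'])
cv2.imwrite('pics/w6b.png',cv2.resize(a[:,:,::-1],(800,600),interpolation=cv2.INTER_CUBIC))
print(proj('wrist',[[.5535,-.0213,.030],[.6551,.081,.052],[.4781,.006,.024]],s)*1.5625)
E
```

```text
[0.6051 0.0146 0.1468] [0.6516 0.7586 0.0002 0.0001] 1.001156227888808
[[307.828  338.6982]
 [526.4766 192.2872]
 [184.9154 272.8823]]
```

View pics/w6b.png

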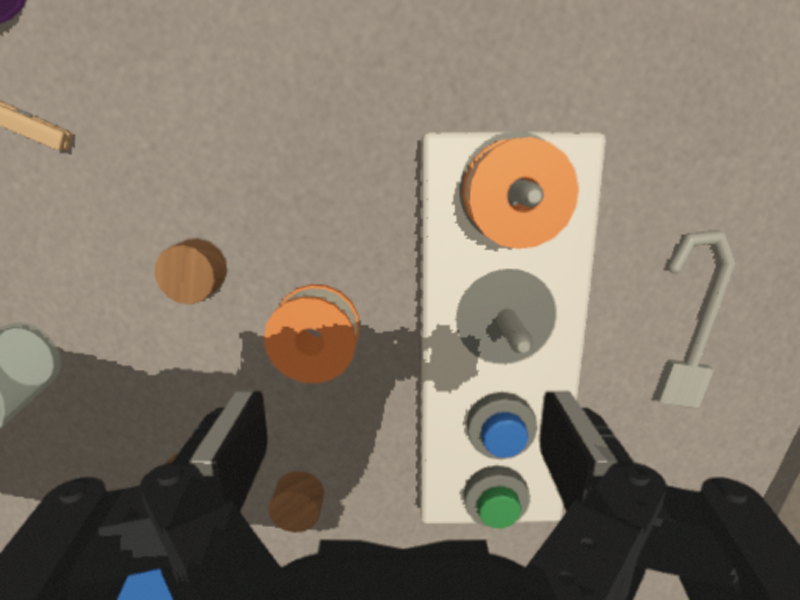

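The first fresh spool is seated around its spindle, with its top at (523,192). The other fresh spool's top is centred at (311,340), and the bare spindle's tip is at (523,344).

```bash
python3 - <<'E'
from h import *
np.set_printoptions(precision=4,suppress=True)
s=manip.state();p=s['ee_pos'];Rt=R.from_quat(s['eef_rot']).as_matrix()
X=ray('wrist',np.array([[311,340],[523,344]])/1.5625,[.030,.066],s);print(X,p,(X-p)@Rt)
E
```

```text
[[ 0.5554 -0.0217  0.03  ]
 [ 0.6666  0.008   0.066 ]] [0.6051 0.0147 0.1467] [[-0.0285 -0.0547  0.1167]
 [-0.0159  0.0598  0.0807]]
```

arm_command:
  motion:
    - [0,0,0,-0.0143,-0.0275,0.01,-1]
    - [0,0,0,-0.0142,-0.0275,0.01,-1]
    - [0,0,0,0,0,0.03,-1]
    - [0,0,0,0,0,0.03,-1]
    - [0,0,0,0,0,0.03,-1]

```text
time: 15.73
ee_pos: [0.5551, -0.0222, 0.0361]
eef_rot: [0.652, 0.759, 0.0, 0.001]
wrist_force: [0.6, 0.8, -0.1]
width: 0.998
grip_force: 0.0
```

arm_command:
  motion:
    - [0,0,0,0,0,0.024,-1]
    - [0,0,0,0,0,0,-1]
    - [0,0,0,0,0,0,-1]
    - [0,0,0,0,0,0,1]
    - [0,0,0,0,0,0,1]

```text
time: 16.15
ee_pos: [0.5561, -0.0224, 0.0145]
eef_rot: [0.652, 0.759, 0.001, 0.001]
wrist_force: [0.3, 0.3, 0.6]
width: 0.747
grip_force: 0.0
```

arm_command:
  motion:
    - [0,0,0,0,0,0,1]
    - [0,0,0,0,0,0,1]
    - [0,0,0,0,0,0,1]

```text
time: 16.4
ee_pos: [0.556, -0.0225, 0.0149]
eef_rot: [0.652, 0.758, 0.001, 0.001]
wrist_force: [-1.9, 0.9, 9.6]
width: 0.604
grip_force: 50.9
```

arm_command:
  motion:
    - [0,0,0,0,0,-0.01,1]
    - [0,0,0,0,0,-0.03,1]
    - [0,0,0,0,0,-0.03,1]
    - [0,0,0,0,0,-0.02,1]
    - [0,0,0,0,0,0,1]

```text
time: 16.82
ee_pos: [0.5576, -0.0229, 0.1083]
eef_rot: [0.652, 0.758, 0.002, 0.003]
wrist_force: [1.1, -0.4, 0.7]
width: 0.602
grip_force: 53.0
```

arm_command:
  motion:
    - [0,0,0,0,0,0,1]
    - [0,0,0,0,0,0,1]
    - [0,0,0,0,0,0,1]

```text
time: 17.07
ee_pos: [0.5537, -0.0223, 0.102]
eef_rot: [0.652, 0.758, -0.0, -0.001]
wrist_force: [0.3, 0.3, -1.5]
width: 0.601
grip_force: 53.0
```

```bash
python3 - <<'E'
from h import *
np.set_printoptions(precision=4,suppress=True)
s=manip.state();p=s['ee_pos'];Rt=R.from_quat(s['eef_rot']).as_matrix()
print(p,(np.array([.6667,.0078,p[2]])-p)@Rt)
E
```

```text
[ 0.5537 -0.0223  0.102 ] [ 0.0128  0.1162 -0.0002]
```

arm_command:
  motion:
    - [0,0,0,0.0034,0.0287,0,1]
    - [0,0,0,0.0034,0.0287,0,1]
    - [0,0,0,0.0034,0.0287,0,1]
    - [0,0,0,0.0034,0.0287,0,1]
    - [0,0,0,0,0,0,1]

```text
time: 17.48
ee_pos: [0.6696, 0.0095, 0.1011]
eef_rot: [0.651, 0.759, 0.001, 0.0]
wrist_force: [-2.9, -0.4, -0.6]
width: 0.603
grip_force: 53.0
```

arm_command:
  motion:
    - [0,0,0,0,0,0,1]
    - [0,0,0,0,0,0,1]
    - [0,0,0,0,0,0,1]
    - [0,0,0,0,0,0,1]
    - [0,0,0,0,0,0,1]

```text
time: 17.9
ee_pos: [0.6653, 0.008, 0.1029]
eef_rot: [0.652, 0.758, -0.0, -0.0]
wrist_force: [-0.5, 0.2, -1.0]
width: 0.6
grip_force: 53.0
```

```bash
python3 - <<'E'
from h import *
np.set_printoptions(precision=4,suppress=True)
s=manip.state();a=snap('wrist','w7');p=s['ee_pos'];Rt=R.from_quat(s['eef_rot']).as_matrix()
print(p,(np.array([.667,.0083,p[2]])-p)@Rt,s['width'])
g=cv2.cvtColor(a,cv2.COLOR_RGB2HSV)[180:372,128:384]
m=cv2.inRange(g,(5,150,60),(20,255,255)); n,l,st,c=cv2.connectedComponentsWithStats(m)
print([(st[i]*3.125) for i in range(1,n) if st[i,4]>300])
E
```

```text
[0.6653 0.008  0.1029] [-0.      0.0017 -0.    ] 0.5998402022660921
[array([  234.375,    50.   ,   343.75 ,   371.875, 28600.   ])]
```

arm_command:
  motion:
    - [0,0,0,0,0.001,0.015,1]
    - [0,0,0,0,0,0.01,1]
    - [0,0,0,0,0,0.01,1]
    - [0,0,0,0,0,0.008,1]
    - [0,0,0,0,0,0,1]

```text
time: 18.37
ee_pos: [0.6661, 0.0083, 0.0578]
eef_rot: [0.652, 0.758, -0.001, -0.001]
wrist_force: [-0.1, 0.0, -1.8]
width: 0.6
grip_force: 53.0
```

arm_command:
  motion:
    - [0,0,0,0,0,0.008,1]
    - [0,0,0,0,0,0.008,1]
    - [0,0,0,0,0,0.004,1]
    - [0,0,0,0,0,0,1]
    - [0,0,0,0,0,0,1]

```text
time: 18.78
ee_pos: [0.6667, 0.0085, 0.0395]
eef_rot: [0.652, 0.758, -0.0, -0.0]
wrist_force: [-0.6, -0.3, -1.1]
width: 0.603
grip_force: 53.0
```

arm_command:
  motion:
    - [0,0,0,0,0,0,-1]
    - [0,0,0,0,0,0,-1]
    - [0,0,0,0,0,0,-1]
    - [0,0,0,0,0,0,-1]
    - [0,0,0,0,0,0,-1]

```text
time: 19.2
ee_pos: [0.6671, 0.0084, 0.04]
eef_rot: [0.652, 0.758, 0.0, 0.0]
wrist_force: [-0.1, 0.4, 0.8]
width: 0.998
grip_force: 0.0
```

arm_command:
  motion:
    - [0,0,0,0,0,-0.03,-1]
    - [0,0,0,0,0,-0.04,-1]
    - [0,0,0,0,0,-0.03,-1]
    - [0,0,0,-0.02,-0.03,0,-1]
    - [0,0,0,-0.025,-0.03,0,-1]

```text
time: 19.62
ee_pos: [0.6165, -0.0444, 0.1423]
eef_rot: [0.651, 0.759, 0.002, 0.003]
wrist_force: [0.0, -1.2, -1.0]
width: 0.998
grip_force: 0.0
```

arm_command:
  motion:
    - [0,0,0,-0.02,-0.025,0,-1]
    - [0,0,0,-0.01,-0.015,0,-1]
    - [0,0,0,0,0,0,-1]
    - [0,0,0,0,0,0,-1]
    - [0,0,0,0,0,0,-1]

```text
time: 20.03
ee_pos: [0.5801, -0.0805, 0.1401]
eef_rot: [0.652, 0.758, 0.0, 0.0]
wrist_force: [0.5, 0.8, -0.2]
width: 0.998
grip_force: 0.0
```

```bash
python3 - <<'E'
from h import *
np.set_printoptions(precision=4,suppress=True)
s=manip.state();a=snap('wrist','w8')
print(s['ee_pos'],s['eef_rot'],s['width'])
cv2.imwrite('pics/w8b.png',cv2.resize(a[:,:,::-1],(800,600),interpolation=cv2.INTER_CUBIC))
print(proj('wrist',[[.5536,-.1516,.024],[.4781,.006,.024],[.472,-.15,.024]],s)*1.5625)
E
```

```text
[ 0.5801 -0.0805  0.1401] [0.6518 0.7584 0.0003 0.0003] 0.9980690402751257
[[343.7498 398.0441]
 [231.8012 104.3718]
 [210.3146 376.9835]]
```

View pics/w8b.png

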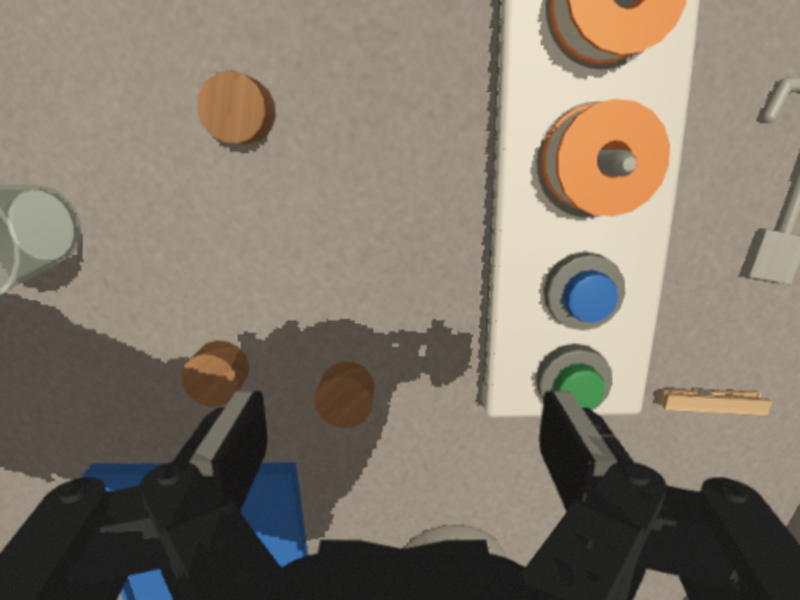

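Both fresh spools sit flat on their spindles. The pucks are at (345,397), (210,375) and (232,107), which matches the prediction. I take the nearest first.

arm_command:
  motion:
    - [0,0,0,-0.0332,-0.0185,0.013,-0.3]
    - [0,0,0,-0.0332,-0.0185,0.013,-0.3]
    - [0,0,0,0,0,0.03,-0.3]
    - [0,0,0,0,0,0.03,-0.3]
    - [0,0,0,0,0,0.03,-0.3]

```text
time: 20.5
ee_pos: [0.5537, -0.1521, 0.0227]
eef_rot: [0.652, 0.758, 0.0, 0.001]
wrist_force: [0.5, -0.5, 0.8]
width: 0.651
grip_force: 0.0
```

arm_command:
  motion:
    - [0,0,0,0,0,0.015,-0.3]
    - [0,0,0,0,0,0,-0.3]
    - [0,0,0,0,0,0,-0.3]
    - [0,0,0,0,0,0,1]
    - [0,0,0,0,0,0,1]

```text
time: 20.92
ee_pos: [0.5544, -0.1521, 0.0105]
eef_rot: [0.652, 0.759, 0.0, 0.001]
wrist_force: [-0.9, 0.6, 5.2]
width: 0.396
grip_force: 49.8
```

arm_command:
  grip_force: 30
  motion:
    - [0,0,0,0,0,0,1]
    - [0,0,0,0,0,0,1]
    - [0,0,0,0,0,0,1]

```text
time: 21.17
ee_pos: [0.5544, -0.1522, 0.0105]
eef_rot: [0.652, 0.759, 0.001, 0.002]
wrist_force: [0.3, 1.3, 7.4]
width: 0.398
grip_force: 47.8
```

arm_command:
  motion:
    - [0,0,0,0,0,-0.01,1]
    - [0,0,0,0,0,-0.02,1]
    - [0,0,0,0,0,-0.02,1]
    - [0,0,0,0,0,0,1]
    - [0,0,0,0,0,0,1]

```text
time: 21.58
ee_pos: [0.5539, -0.1525, 0.0607]
eef_rot: [0.652, 0.758, 0.0, 0.002]
wrist_force: [-0.6, -0.3, -0.5]
width: 0.399
grip_force: 47.3
```

arm_command:
  motion:
    - [0,0,0,-0.0304,-0.0186,0,1]
    - [0,0,0,-0.0304,-0.0186,0,1]
    - [0,0,0,-0.0304,-0.0186,0,1]
    - [0,0,0,-0.0304,-0.0186,0,1]
    - [0,0,0,-0.0304,-0.0186,0,1]

```text
time: 22.0
ee_pos: [0.4825, -0.3172, 0.0583]
eef_rot: [0.652, 0.759, -0.0, -0.0]
wrist_force: [0.3, -0.8, -0.3]
width: 0.396
grip_force: 47.3
```

arm_command:
  motion:
    - [0,0,0,-0.0304,-0.0186,0,1]
    - [0,0,0,0,0,0,1]
    - [0,0,0,0,0,0.02,1]
    - [0,0,0,0,0,0.02,1]
    - [0,0,0,0,0,0.004,1]

```text
time: 22.42
ee_pos: [0.4682, -0.3482, 0.0122]
eef_rot: [0.652, 0.758, -0.0, -0.002]
wrist_force: [-3.4, -3.0, 17.9]
width: 0.392
grip_force: 54.0
```

arm_command:
  motion:
    - [0,0,0,0,0,0,1]
    - [0,0,0,0,0,0,-0.3]
    - [0,0,0,0,0,0,-0.3]
    - [0,0,0,0,0,0,-0.3]

```text
time: 22.75
ee_pos: [0.4703, -0.3491, 0.0154]
eef_rot: [0.652, 0.759, 0.0, 0.0]
wrist_force: [0.6, 0.2, -0.3]
width: 0.652
grip_force: 0.0
```

arm_command:
  motion:
    - [0,0,0,0,0,-0.03,-0.3]
    - [0,0,0,0,0,-0.04,-0.3]
    - [0,0,0,0,0,-0.03,-0.3]
    - [0,0,0,0,0,0,-0.3]
    - [0,0,0,0,0,0,-0.3]

```text
time: 23.17
ee_pos: [0.4712, -0.35, 0.1173]
eef_rot: [0.652, 0.758, -0.0, 0.002]
wrist_force: [-0.4, 0.2, 0.5]
width: 0.649
grip_force: 0.0
```

```bash
python3 - <<'E'
from h import *
np.set_printoptions(precision=4,suppress=True)
s=manip.state();a=snap('wrist','w9');t=snap('top','t9')
print(s['ee_pos'],s['width'])
cv2.imwrite('pics/w9b.png',np.hstack([a[:,:,::-1][:,40:472],t[60:300,100:440,::-1].copy().repeat(1,0)][:1]+[cv2.resize(t[90:270,90:420,::-1],(352,384),interpolation=cv2.INTER_CUBIC)]))
E
sed -i "s#pics/top0.png#pics/t9.png#" m.py; python3 m.py | grep brown
```

```text
[ 0.4712 -0.35    0.1173] 0.6489838465222728
brown [131.0425 135.0471] 2304 [0.7927 0.4784 0.024 ]
brown [579.6205  79.8422] 303 [ 0.8687 -0.3028  0.024 ]
brown [674.0726  98.629 ] 155 [ 0.8297 -0.4615  0.024 ]
brown [774.655  155.0817] 1078 [ 0.726  -0.6237  0.024 ]
brown [751.0708 287.8239] 2161 [ 0.5019 -0.5748  0.024 ]
brown [406.0714 309.4308] 140 [0.4781 0.006  0.024 ]
brown [496.9911 310.9903] 148 [ 0.472  -0.1496  0.024 ]
brown [614.5323 309.7324] 153 [ 0.4699 -0.3481  0.024 ]
brown [781.0439 378.0232] 614 [ 0.3507 -0.6146  0.024 ]
brown [748.9899 369.2656] 297 [ 0.3659 -0.5641  0.024 ]
brown [760.9139 554.5575] 2584 [ 0.0661 -0.5639  0.024 ]
brown [471.1846 558.6549] 4257 [ 0.061  -0.0933  0.024 ]
brown [336.8239 520.1383] 825 [0.1267 0.1302 0.024 ]
```

View pics/w9b.png

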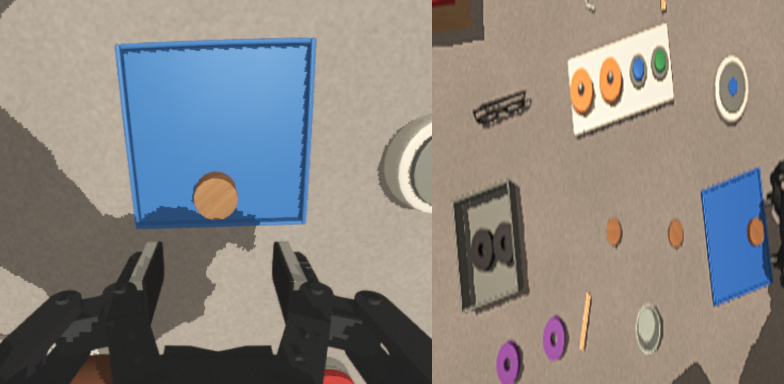

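The first puck is flat in the tray near its far edge, at (215,197). Pucks B and C are unmoved, so I take B.

arm_command:
  motion:
    - [0,0,0,0.0395,0.0062,0,-0.3]
    - [0,0,0,0.0395,0.0062,0,-0.3]
    - [0,0,0,0.0395,0.0062,0,-0.3]
    - [0,0,0,0.0395,0.0062,0,-0.3]
    - [0,0,0,0.0395,0.006,0,-0.3]

```text
time: 23.68
ee_pos: [0.4693, -0.147, 0.1135]
eef_rot: [0.652, 0.758, -0.0, -0.001]
wrist_force: [1.4, 0.5, -1.0]
width: 0.651
grip_force: 0.0
```

arm_command:
  motion:
    - [0,0,0,0,0,0.03,-0.3]
    - [0,0,0,0,0,0.03,-0.3]
    - [0,0,0,0,0,0.03,-0.3]
    - [0,0,0,0,0,0.018,-0.3]
    - [0,0,0,0,0,0,-0.3]

```text
time: 24.1
ee_pos: [0.467, -0.1472, 0.0026]
eef_rot: [0.652, 0.759, -0.001, -0.004]
wrist_force: [-0.8, -0.2, -0.3]
width: 0.651
grip_force: 0.0
```

arm_command:
  grip_force: 40
  motion:
    - [0,0,0,0,0,0,-0.3]
    - [0,0,0,0,0,0,1]
    - [0,0,0,0,0,0,1]
    - [0,0,0,0,0,0,1]
    - [0,0,0,0,0,0,1]

```text
time: 24.52
ee_pos: [0.4714, -0.1496, 0.008]
eef_rot: [0.652, 0.758, 0.0, 0.001]
wrist_force: [-0.8, 0.7, 8.0]
width: 0.401
grip_force: 40.2
```

arm_command:
  motion:
    - [0,0,0,0,0,-0.01,1]
    - [0,0,0,0,0,-0.02,1]
    - [0,0,0,0,0,-0.02,1]
    - [0,0,0,0,0,0,1]
    - [0,0,0,0,0,0,1]

```text
time: 24.93
ee_pos: [0.4718, -0.1498, 0.0585]
eef_rot: [0.652, 0.758, 0.0, 0.002]
wrist_force: [0.4, 0.5, -0.7]
width: 0.4
grip_force: 39.9
```

arm_command:
  motion:
    - [0,0,0,-0.038,-0.0076,0,1]
    - [0,0,0,-0.038,-0.0076,0,1]
    - [0,0,0,-0.038,-0.0076,0,1]
    - [0,0,0,-0.038,-0.0076,0,1]
    - [0,0,0,0,0,0,1]

```text
time: 25.35
ee_pos: [0.4635, -0.3108, 0.0567]
eef_rot: [0.653, 0.757, -0.001, 0.002]
wrist_force: [-0.3, -0.1, 0.4]
width: 0.4
grip_force: 39.9
```

arm_command:
  motion:
    - [0,0,0,0,0,0,1]
    - [0,0,0,0,0,0.015,1]
    - [0,0,0,0,0,0.015,1]
    - [0,0,0,0,0,0.013,1]
    - [0,0,0,0,0,0,1]

```text
time: 25.77
ee_pos: [0.4618, -0.3013, 0.0113]
eef_rot: [0.651, 0.759, 0.0, -0.002]
wrist_force: [-0.4, 0.5, -0.9]
width: 0.404
grip_force: 43.2
```

arm_command:
  motion:
    - [0,0,0,0,0,0,1]
    - [0,0,0,0,0,0,-0.3]
    - [0,0,0,0,0,0,-0.3]
    - [0,0,0,0,0,0,-0.3]

```text
time: 26.1
ee_pos: [0.4639, -0.3041, 0.0146]
eef_rot: [0.652, 0.759, 0.0, 0.001]
wrist_force: [0.1, 0.2, 0.1]
width: 0.652
grip_force: 0.0
```

arm_command:
  motion:
    - [0,0,0,0,0,-0.03,-0.3]
    - [0,0,0,0,0,-0.04,-0.3]
    - [0,0,0,0,0,-0.03,-0.3]
    - [0,0,0,0,0,0,-0.3]
    - [0,0,0,0,0,0,-0.3]

```text
time: 26.52
ee_pos: [0.4647, -0.3051, 0.1161]
eef_rot: [0.652, 0.758, 0.0, 0.002]
wrist_force: [-0.3, -0.1, 0.2]
width: 0.653
grip_force: 0.0
```

```bash
python3 - <<'E'
from h import *
s=manip.state();t=snap('top','t9');print(s['ee_pos'],s['width'])
E
python3 m.py | awk '$1=="brown"' | grep -E "\[(3|4|5|6)[0-9][0-9]\."
```

```text
[ 0.46470961 -0.30505066  0.11612314] 0.6529103117913723
brown [579.4718  80.3714] 297 [ 0.8678 -0.3025  0.024 ]
brown [674.0337  98.715 ] 152 [ 0.8296 -0.4615  0.024 ]
brown [406.0714 309.4308] 140 [0.4781 0.006  0.024 ]
brown [609.2578 310.    ] 80 [ 0.4696 -0.3393  0.024 ]
brown [587.6116 313.89  ] 154 [ 0.4638 -0.3027  0.024 ]
brown [437.1697 548.8999] 1088 [ 0.0773 -0.0371  0.024 ]
brown [334.0726 565.5216] 1571 [0.0532 0.1357 0.024 ]
```

arm_command:
  motion:
    - [0,0,0,0.0382,0.0075,0,-0.3]
    - [0,0,0,0.0382,0.0075,0,-0.3]
    - [0,0,0,0.0382,0.0075,0,-0.3]
    - [0,0,0,0.0382,0.0075,0,-0.3]
    - [0,0,0,0.0382,0.0075,0,-0.3]

```text
time: 26.98
ee_pos: [0.4704, -0.1075, 0.1125]
eef_rot: [0.652, 0.758, -0.0, -0.001]
wrist_force: [1.5, 0.5, 0.1]
width: 0.648
grip_force: 0.0
```

arm_command:
  motion:
    - [0,0,0,0.0382,0.0075,0,-0.3]
    - [0,0,0,0.0382,0.0075,0,-0.3]
    - [0,0,0,0.0382,0.0075,0,-0.3]
    - [0,0,0,0,0,0,-0.3]
    - [0,0,0,0,0,0,-0.3]

```text
time: 27.4
ee_pos: [0.4756, 0.0091, 0.1126]
eef_rot: [0.65, 0.76, -0.001, -0.001]
wrist_force: [0.0, -0.6, -0.1]
width: 0.652
grip_force: 0.0
```

```bash
python3 - <<'E'
from h import *
s=manip.state();a=snap('wrist','w10');print(s['ee_pos'],proj('wrist',[[.4781,.006,.024]],s))
im=a[:,:,::-1];hsv=cv2.cvtColor(im,cv2.COLOR_BGR2HSV);m=cv2.inRange(hsv,(5,100,60),(15,199,210))
n,l,st,c=cv2.connectedComponentsWithStats(m);print([(c[i],st[i]) for i in range(1,n) if st[i,4]>150])
E
```

```text
[0.47562848 0.00912785 0.11263411] [[261.75290894 202.15315626]]
[(array([473.42857143, 146.56571429]), array([464, 113,  38,  68, 350], dtype=int32)), (array([494.05839416, 149.50364964]), array([486, 120,  26,  67, 274], dtype=int32)), (array([259.98369565, 199.91666667]), array([ 238,  176,   44,   48, 1656], dtype=int32)), (array([459.33774834, 224.93377483]), array([447, 202,  47,  56, 302], dtype=int32)), (array([480.36531365, 232.30258303]), array([466, 213,  46,  52, 271], dtype=int32))]
```

Puck C is where expected, at (260,200) against a predicted (262,202). I grasp it.

arm_command:
  motion:
    - [0,0,0,0,0,0.03,-0.3]
    - [0,0,0,0,0,0.03,-0.3]
    - [0,0,0,0,0,0.03,-0.3]
    - [0,0,0,0,0,0.017,-0.3]
    - [0,0,0,0,0,0,-0.3]

```text
time: 27.87
ee_pos: [0.4736, 0.0059, 0.0033]
eef_rot: [0.653, 0.758, -0.002, -0.003]
wrist_force: [-0.8, -0.8, 0.5]
width: 0.65
grip_force: 0.0
```

arm_command:
  motion:
    - [0,0,0,0,0,0,-0.3]
    - [0,0,0,0,0,0,1]
    - [0,0,0,0,0,0,1]
    - [0,0,0,0,0,0,1]
    - [0,0,0,0,0,0,1]

```text
time: 28.28
ee_pos: [0.4779, 0.0065, 0.0081]
eef_rot: [0.652, 0.758, 0.0, 0.001]
wrist_force: [-1.8, -2.0, 8.9]
width: 0.403
grip_force: 40.0
```

arm_command:
  motion:
    - [0,0,0,0,0,-0.01,1]
    - [0,0,0,0,0,-0.02,1]
    - [0,0,0,0,0,-0.03,1]
    - [0,0,0,0,0,0,1]
    - [0,0,0,0,0,0,1]

```text
time: 28.7
ee_pos: [0.4786, 0.0069, 0.0688]
eef_rot: [0.652, 0.758, 0.001, 0.002]
wrist_force: [0.6, 0.1, 0.3]
width: 0.407
grip_force: 39.9
```

arm_command:
  motion:
    - [0,0,0,-0.0372,-0.0087,0,1]
    - [0,0,0,-0.0372,-0.0087,0,1]
    - [0,0,0,-0.0372,-0.0087,0,1]
    - [0,0,0,-0.0372,-0.0087,0,1]
    - [0,0,0,-0.0372,-0.0087,0,1]

```text
time: 29.12
ee_pos: [0.461, -0.1847, 0.0663]
eef_rot: [0.652, 0.759, 0.0, -0.0]
wrist_force: [1.5, -0.2, -0.7]
width: 0.405
grip_force: 39.9
```

arm_command:
  motion:
    - [0,0,0,-0.0372,-0.0087,0,1]
    - [0,0,0,-0.0372,-0.0087,0,1]
    - [0,0,0,0,0,0,1]
    - [0,0,0,0,0,0,1]
    - [0,0,0,0,0,0,1]

```text
time: 29.53
ee_pos: [0.4551, -0.2589, 0.0661]
eef_rot: [0.652, 0.758, 0.0, -0.001]
wrist_force: [-0.6, 1.0, -0.8]
width: 0.405
grip_force: 39.9
```

arm_command:
  motion:
    - [0,0,0,0,0,0.02,1]
    - [0,0,0,0,0,0.02,1]
    - [0,0,0,0,0,0.013,1]
    - [0,0,0,0,0,0,1]
    - [0,0,0,0,0,0,1]

```text
time: 29.95
ee_pos: [0.4553, -0.2578, 0.0134]
eef_rot: [0.651, 0.759, 0.0, -0.001]
wrist_force: [0.1, 0.4, 0.1]
width: 0.4
grip_force: 43.2
```

arm_command:
  motion:
    - [0,0,0,0,0,0,-0.3]
    - [0,0,0,0,0,0,-0.3]
    - [0,0,0,0,0,0,-0.3]
    - [0,0,0,0,0,-0.02,-0.3]
    - [0,0,0,0,0,-0.04,-0.3]

```text
time: 30.37
ee_pos: [0.4533, -0.2576, 0.0715]
eef_rot: [0.652, 0.758, -0.0, -0.003]
wrist_force: [0.5, -0.3, 0.7]
width: 0.65
grip_force: 0.0
```

arm_command:
  motion:
    - [0,0,0,0.03,0,-0.04,1]
    - [0,0,0,0.04,0,0,1]
    - [0,0,0,0.03,0,0,1]
    - [0,0,0,0,0,0,1]
    - [0,0,0,0,0,0,1]

```text
time: 30.78
ee_pos: [0.4415, -0.1644, 0.1079]
eef_rot: [0.651, 0.759, 0.0, 0.001]
wrist_force: [1.3, -0.1, 0.3]
width: -0.002
grip_force: 0.0
```

```bash
python3 - <<'E'
from h import *
s=manip.state();t=snap('top','t10');a=snap('scene','s10');print(s['ee_pos'],s['width'],s['joints'])
cv2.imwrite('pics/c10.png',np.vstack([cv2.resize(t[95:285,100:420,::-1],(480,285),interpolation=cv2.INTER_CUBIC),cv2.resize(a[130:310,90:400,::-1],(480,279),interpolation=cv2.INTER_CUBIC)]))
E
sed -i "s#t9.png#t10.png#" m.py; python3 m.py | awk '$1=="brown"' | grep -E "\[(3|4|5|6)[0-9][0-9]\."
```

```text
[ 0.44147676 -0.16443183  0.1079447 ] -0.00231039436423671 [-5.11872855e-01  3.02938694e-01 -4.91534876e-01  7.75192034e-01
 -5.01567317e-05  9.05672608e-01]
brown [579.3045  81.9066] 257 [ 0.8651 -0.3022  0.024 ]
brown [673.8032  99.0802] 141 [ 0.829 -0.461  0.024]
brown [628.7999 442.2846] 29316 [ 0.2477 -0.3619  0.024 ]
brown [395.0379 546.2516] 1138 [0.0826 0.0332 0.024 ]
```

View pics/c10.png

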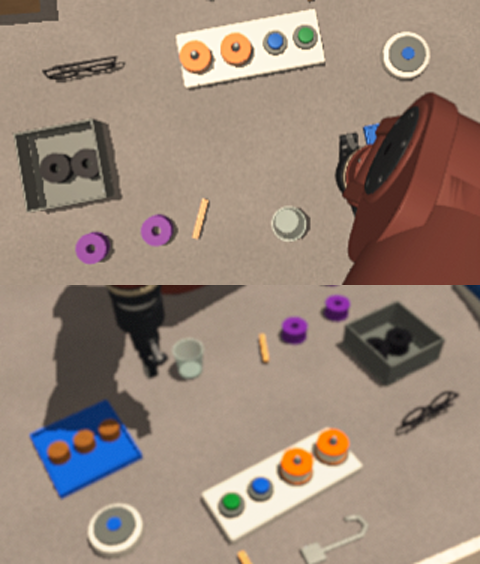

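All three pucks lie side by side in the tray, at (58,452), (85,440) and (108,430) in the lower part. Both spent spools are in the bin and both fresh spools are seated. Next is the blue button.

arm_command:
  motion:
    - [0,0,0,0.0096,0.0355,0,1]
    - [0,0,0,0.0096,0.0355,0,1]
    - [0,0,0,0.0096,0.0355,0,1]
    - [0,0,0,0.0096,0.0355,0,1]
    - [0,0,0,0.0096,0.0355,0,1]

```text
time: 31.3
ee_pos: [0.6116, -0.0918, 0.1068]
eef_rot: [0.652, 0.758, -0.0, 0.0]
wrist_force: [0.7, -0.8, 0.9]
width: 0.001
grip_force: 0.0
```

arm_command:
  motion:
    - [0,0,0,0.0096,0.0355,0,1]
    - [0,0,0,0.0096,0.0355,0,1]
    - [0,0,0,0,0,0,1]
    - [0,0,0,0,0,0,1]
    - [0,0,0,0,0,0,1]

```text
time: 31.72
ee_pos: [0.6766, -0.0626, 0.1062]
eef_rot: [0.652, 0.758, -0.0, -0.001]
wrist_force: [-1.7, 0.1, 0.2]
width: -0.001
grip_force: 0.0
```

arm_command:
  motion:
    - [0,0,0,0,0,0,1]
    - [0,0,0,0,0,0,1]
    - [0,0,0,0,0,0,1]

```text
time: 31.97
ee_pos: [0.6765, -0.0625, 0.1075]
eef_rot: [0.652, 0.758, 0.0, 0.0]
wrist_force: [-0.6, 0.6, 0.9]
width: 0.001
grip_force: 0.0
```

```bash
python3 - <<'E'
from h import *
np.set_printoptions(precision=4,suppress=True)
s=manip.state();a=snap('wrist','w11');t=snap('top','t11');p=s['ee_pos'];Rt=R.from_quat(s['eef_rot']).as_matrix()
print(p,s['eef_rot'],(np.array([[.6777,-.0612,p[2]],[.6861,-.1155,p[2]]])-p)@Rt)
cv2.imwrite('pics/c11.png',np.hstack([cv2.resize(a[120:,90:430,::-1],(480,373)),cv2.resize(t[150:250,320:420,::-1],(300,373))]))
E
```

```text
[ 0.6765 -0.0625  0.1075] [0.6522 0.7581 0.     0.    ] [[ 0.0011  0.0014  0.    ]
 [-0.0538  0.0016  0.    ]]
```

View pics/c11.png

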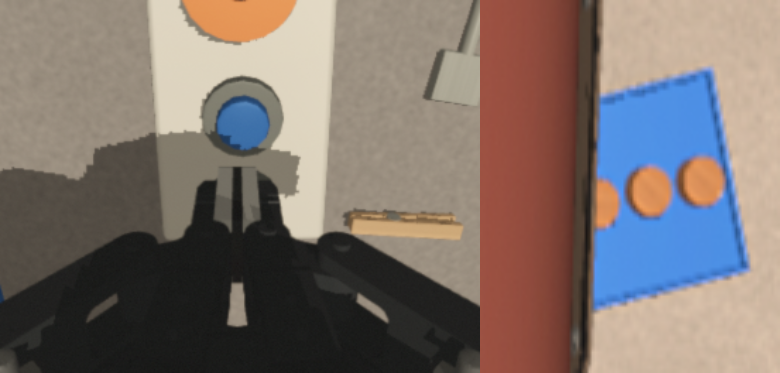

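The shut fingers are lined up above the blue button at (242,122), and the pucks lie flat apart. I press.

arm_command:
  motion:
    - [0,0,0,0.001,0.001,0.02,1]
    - [0,0,0,0,0,0.02,1]
    - [0,0,0,0,0,0.015,1]
    - [0,0,0,0,0,0,1]
    - [0,0,0,0,0,0,1]

```text
time: 32.48
ee_pos: [0.6772, -0.0606, 0.0519]
eef_rot: [0.652, 0.758, -0.0, -0.001]
wrist_force: [0.1, 1.1, 0.8]
width: 0.001
grip_force: 0.0
```

arm_command:
  motion:
    - [0,0,0,0,0,0.006,1]
    - [0,0,0,0,0,0.005,1]
    - [0,0,0,0,0,0.003,1]
    - [0,0,0,0,0,0,1]
    - [0,0,0,0,0,0,1]

```text
time: 32.9
ee_pos: [0.6789, -0.0608, 0.039]
eef_rot: [0.652, 0.758, 0.0, 0.001]
wrist_force: [2.9, 1.0, 5.0]
width: -0.002
grip_force: 2.1
```

arm_command:
  motion:
    - [0,0,0,0,0,0.003,1]
    - [0,0,0,0,0,0.001,1]
    - [0,0,0,0,0,0,1]
    - [0,0,0,0,0,0,1]

```text
time: 33.23
ee_pos: [0.679, -0.0609, 0.0377]
eef_rot: [0.652, 0.758, 0.001, 0.002]
wrist_force: [-6.1, 0.6, 26.9]
width: 0.0
grip_force: 13.6
```

arm_command:
  motion:
    - [0,0,0,0,0,-0.02,1]
    - [0,0,0,0,0,-0.02,1]
    - [0,0,0,-0.0275,0,0,1]
    - [0,0,0,-0.0275,0,0,1]
    - [0,0,0,0,0,0,1]

```text
time: 33.65
ee_pos: [0.6865, -0.1193, 0.0745]
eef_rot: [0.653, 0.757, -0.0, 0.001]
wrist_force: [-1.0, -0.2, 0.1]
width: -0.002
grip_force: 0.0
```

arm_command:
  motion:
    - [0,0,0,0,0,0,1]
    - [0,0,0,0,0,0.015,1]
    - [0,0,0,0,0,0.01,1]
    - [0,0,0,0,0,0,1]
    - [0,0,0,0,0,0,1]

```text
time: 34.07
ee_pos: [0.6851, -0.114, 0.0481]
eef_rot: [0.651, 0.759, -0.001, -0.001]
wrist_force: [0.9, 0.5, -0.0]
width: -0.004
grip_force: 0.0
```

arm_command:
  motion:
    - [0,0,0,0,0,0.006,1]
    - [0,0,0,0,0,0.005,1]
    - [0,0,0,0,0,0.003,1]
    - [0,0,0,0,0,0,1]
    - [0,0,0,0,0,0,1]

```text
time: 34.48
ee_pos: [0.687, -0.1147, 0.0379]
eef_rot: [0.652, 0.759, 0.001, 0.001]
wrist_force: [-6.1, 3.2, 21.0]
width: -0.001
grip_force: 10.6
```

Bottomed at 21 N with the tip at 38 mm, so it is fully down. I let it up, retreat and check.

arm_command:
  motion:
    - [0,0,0,0,0,-0.02,1]
    - [0,0,0,0,0,-0.04,1]
    - [0,0,0,0,0,-0.04,1]
    - [0,0,0,0,-0.04,-0.02,1]
    - [0,0,0,0,-0.04,0,1]

```text
time: 34.9
ee_pos: [0.614, -0.1276, 0.1589]
eef_rot: [0.651, 0.759, 0.002, 0.005]
wrist_force: [-0.4, -0.4, -1.1]
width: -0.004
grip_force: 0.0
```

arm_command:
  motion:
    - [0,0,0,0,-0.04,0,1]
    - [0,0,0,0,-0.04,0,1]
    - [0,0,0,0,0,0,1]
    - [0,0,0,0,0,0,1]
    - [0,0,0,0,0,0,1]

```text
time: 35.32
ee_pos: [0.5314, -0.139, 0.1543]
eef_rot: [0.652, 0.758, 0.0, 0.001]
wrist_force: [0.8, 0.1, 1.0]
width: -0.0
grip_force: 0.0
```

```bash
python3 - <<'E'
from h import *
a=snap('scene','s12')
cv2.imwrite('pics/c12.png',cv2.resize(a[110:320,80:400,::-1],(800,525),interpolation=cv2.INTER_CUBIC))
E
```

```text
(no output)
```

View pics/c12.png

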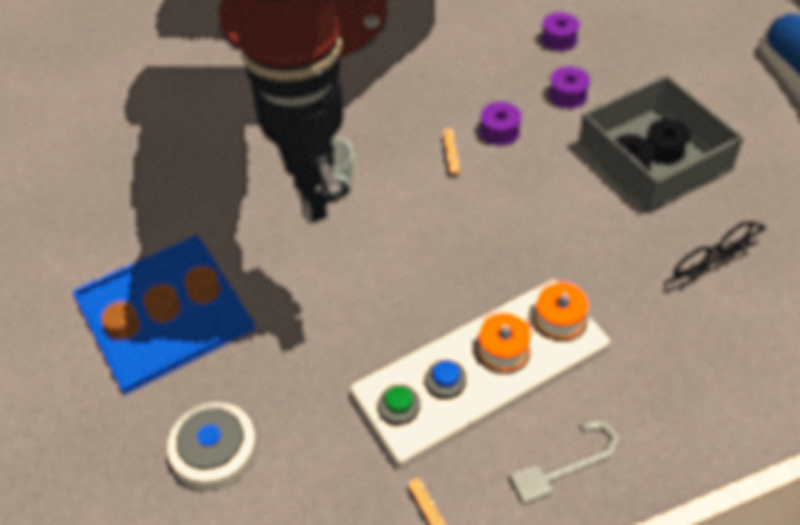

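The final view shows three pucks apart in the tray (120,320; 161,302; 202,284), the orange spools seated, the black spools in the bin, and both buttons up.

```bash
python3 -c "
from workcell import manip
print(manip.finish_job())"
```

```text
the job is handed in; nothing more can be done
None
```

I finished and handed in the job: spent spools in the bin, fresh spools seated on both spindles, the three pucks found flat and apart in the tray, then blue and green each pressed fully and let up in turn; the hand-in call returned no verdict.

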